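# Let the red inflator cartridge out of the rocker-gate dispenser

## Task

A red gas cartridge waits behind the gate of one lane of the green dispenser, a silver one in the other lane. With the tip of the fingers press down the yellow paddle of the red cartridge's lane until its gate lifts and the red cartridge rolls out into the tray, then let that paddle come right back up. Do not touch or pick up either cartridge, keep the silver one shut in with its gate down, and leave the tools and the jar around the dispenser where they are.

Things in the scene. Friction and masses are not known exactly. Their poses are not given: they have to be found in the camera images.
- organiser: green two-lane cartridge dispenser, fixed, 210 mm wide. Origin on the shelf, x along the lanes to the tray, z up. Lane block x -90 to +90 mm, walls 138 mm high, pivot posts at x -20 to 178 mm high. Lane centres y +51 (left) and -51 mm (right), floors slope 14 degrees down to +x. Shared tray x +90 to +206, walls 45 mm high. Paddles stick out at the -x end, free space below
- tray (a point): centre of the tray's black floor, 18 mm above the shelf
- paddle_left (a point): middle of the top face of the left lane's yellow paddle (40 mm square, 6 mm thick), level and 169 mm above the shelf at rest; 120 mm from the lever's pivot, on the organiser's -x side. The point moves with the paddle
- paddle_right (a point): the same point on the right lane's yellow paddle
- lever_left (a joint): angle of the left rocker lever, rad: 0 at rest (gate down), growing as the paddle is pressed down, stop at 0.32 (paddle about 38 mm lower). A spring returns it; the paddle needs about 2 N to start and 4 N at the stop. The yellow gate plate at its other end lets the cartridge pass from about 0.15 rad on
- lever_right (a joint): the same for the right rocker lever
- cartridge_red: red gas cartridge with a thin brass neck, 22 mm thick, 82 mm long, 58 g, lying across its lane against the gate and free to roll. Origin: on its axis, mid-length, y along it; about 97 mm above the shelf in its lane, about 24 mm in the tray. Its y in the organiser's frame tells its lane
- cartridge_silver: silver gas cartridge of the same size, in the other lane
- jar: small glass jar with a steel lid, 60 mm across, 70 mm high, beside the dispenser; origin under its centre
- tire_lever: orange plastic tire lever, 125 mm long, 18 mm wide, about 12 mm high, lying flat between the robot and the dispenser; origin under its middle, x along it
- valve_wrench: chrome wrench, 130 mm long, lying flat between the robot and the dispenser; x along it
- roller: black rubber roller tool, 165 mm long, 34 mm high, lying beside the dispenser; origin on the shelf near its middle, x towards the roller

How it is judged:
By the outcome, as a careful person would: the job done as asked, in the order asked, and still so for the second after the job is handed in, with the robot touching nothing.
It also fails if it takes over 35 s, if anything falls off the work surface, if the arm or the gripper's body presses on something with over 40 N, if the wrist force passes 120 N, or if a joint passes its speed limit or range.

## Robot

A 6-joint arm with a two-finger parallel gripper is mounted at the origin on the work surface. World frame = base frame: x ahead of the robot, y to its left, z up, the work surface at z = 0. Lengths are in m, angles in rad, forces in N, time in s.
With the tool pointing down it reaches from about 0.25 to 0.85 m from the base axis. Payload 12.5 kg.
Tool frame: the origin (TCP) lies midway between the tips of the shut fingers; the grasp point (between the pads) lies 19 mm behind it (r.hold_point_z is the distance from the TCP to the grasp point, in m); z points along the fingers, y is the direction in which the jaws open and shut (so a half turn about z gives the same grasp; the last joint's range is limited). The gripper opens to 93 mm and grips with 3 to 60 N. Pads are 15 mm wide; open, the fingers measure 128 mm over their backs; the gripper's body (75 mm by 188 mm) begins 65 mm behind the grasp point.
Start: joints at [1.105, 0.351, 1.652, -0, 1.139, -0.085], TCP at [0.204, 0.511, 0.219] pointing down, gripper open.
Joint ranges: [-2.75, 2.75], [-0.79, 2.1], [0.01, 2.65], [-1.57, 4.71], [0.07, 3.14], [-2.87, 2.87]. Speed limits (rad/s): [2.22, 2.22, 2.79, 3.14, 3.14, 3.14].

## Interface

Orientations are given as a unit quaternion [x, y, z, w].
In Python, from bench import r gives the robot as it stands.
- The arm moves only by the shell command python3 -m jog 'ROWS'. ROWS is a JSON object of lists of equal length, an entry for each row: "travel": the shift along the world's x, y, z in m, a list of three; "rotation": the turn, a rotation vector about the world's x, y, z in degrees, a list of three; "fingers": the finger opening in m, from 0 to 0.093. In form: {"travel": [[x, y, z], ...], "rotation": [[rx, ry, rz], ...], "fingers": [fingers, ...]}. A call has exactly 10 rows; each row shifts and turns the pose as measured when the row begins; what a row does not reach is not made up. A row lasts 1/12 s, in which the tool goes at most 41.7 mm and 7.16 degrees, less where a joint would pass 70% of its speed; a pose out of reach is approached as far as the arm can. A call with a gripper value outside its range is refused whole. The fingers move at their own pace and stop on an object; the grip force is fixed at half the most. Time passes only in rows, so rows that do not move let the fingers close, or fill a call up. It gives the time, the measured TCP pose, the force and the opening at its end, in the units of the state.
- r.sense(): the state, without advancing time (a new reading comes with each control period).
- r.snapshot(name): name is "side" or "top"; returns a dict with "color" (400x640x3 uint8, red, green, blue), "fx", "fy", "cx", "cy" (pixels), "dist" ([k1, k2, p1, p2, k3] as OpenCV has them; the pictures are not rectified), "T" (4x4, takes a point from camera to world coordinates). Camera axes: x right, y up, looking along -z (the intrinsics and any distortion apply to the point x, -y, -z); pixel columns grow to the right and rows downward; lengths in m; the calibration is good to about 2 mm. A picture is of the moment at which its call begins. There is no depth.
- r.close_job(): hands the job in, once; it reports no verdict.
Trained networks look in a picture, given as the dict that the camera call returned (one of the last four; its "shot" number tells which), for a name from the list of things; names that differ only in an ending like _2 or _b are one class to them, and where a whole thing is asked for, a point or a joint stands for the part that bears it (a point fixed in the world has none). Each returns a list of dicts, best first, with "p" (0 to 1); they miss things now and then, are a little off and sometimes report something else, mostly with a low value. They report only what shows in the picture. A call takes as long as a camera call.
- r.search_frame(picture, query): "xyz" ([x, y, z] in m, in the coordinates of the camera as it stood for that picture, good to about 4 mm: the middle of the surface that is visible of it).
- r.masks_of(picture, query): "mask" (400x640 bool, what is visible of it).
The state is a dict: "t": time; "joints": joint angles; "joint_velocities": joint speeds; "joint_torque": joint torques, N m; "ee_pos": TCP position; "ee_rot": TCP orientation; "wrist_force": force on the tool from outside, world axes, zero at the start; "moment": the same for the moment, N m; "width": finger opening in m.
Only numpy, scipy, OpenCV 4.12 (cv2) and the standard library are available. Lean on these libraries where they do the work, as an engineer would, in place of code of your own. Each camera call takes 0.05 s, during which the arm holds its last target. There are 200 camera calls.

## Working session

There is one attempt and no reset: what is moved stays moved. The work goes in short steps, Python scripts to look and compute and a shell command to move; the robot and the scene stay as the last step left them, time stands still between calls to the robot, and variables do not carry over. Pictures are saved under pics/ and viewed, about 8 in all and at most 12, crops included, and the job is handed in when it is done.

```bash
mkdir -p pics; cat > h.py <<'E'
from bench import r
import numpy as np, cv2
def look(cam, names, fn):
    s=r.snapshot(cam); T=np.array(s["T"])
    cv2.imwrite(fn, s["color"][:,:,::-1])
    for n in names:
        for d in r.search_frame(s,n)[:3]:
            w=T@np.r_[d["xyz"],1]; print(cam,n,round(d["p"],2),np.round(w[:3],3))
    return s
def pix(s,p):
    T=np.array(s["T"]); c=np.linalg.inv(T)@np.r_[p,1]
    K=np.array([[s["fx"],0,s["cx"]],[0,s["fy"],s["cy"]],[0,0,1]])
    return cv2.projectPoints(np.array([[c[0],-c[1],-c[2]]]),np.zeros(3),np.zeros(3),K,np.array(s["dist"],float))[0].ravel()
E
python3 - <<'E'
from h import *
N=["organiser","paddle_left","paddle_right","cartridge_red","cartridge_silver","jar","tire_lever","valve_wrench","roller"]
for c in("side","top"):
    s=look(c,N,f"pics/{c}0.png"); print(np.round(np.array(s["T"]),3))
st=r.sense(); print(st["t"],st["ee_pos"],st["ee_rot"],st["width"])
E
```

```text
side organiser 0.9 [ 0.687 -0.066  0.088]
side organiser 0.47 [ 0.464 -0.085  0.011]
side paddle_left 0.93 [ 0.613 -0.102  0.169]
side paddle_right 0.85 [ 0.624 -0.202  0.172]
side cartridge_red 0.66 [ 0.609 -0.098  0.167]
side cartridge_red 0.26 [ 0.687 -0.064  0.085]
side cartridge_silver 0.49 [0.651 0.088 0.049]
side jar 0.8 [0.649 0.087 0.048]
side tire_lever 0.49 [ 0.467 -0.086  0.012]
side valve_wrench 0.58 [ 0.502 -0.246  0.007]
[[-0.988  0.092 -0.123  0.51 ]
 [-0.153 -0.528  0.835  0.762]
 [ 0.012  0.844  0.536  0.55 ]
 [ 0.     0.     0.     1.   ]]
top organiser 0.96 [ 0.685 -0.139  0.104]
top organiser 0.46 [0.652 0.065 0.074]
top paddle_left 0.9 [ 0.593 -0.106  0.167]
top paddle_right 0.62 [ 0.614 -0.206  0.168]
top cartridge_red 0.52 [ 0.735 -0.178  0.109]
top cartridge_silver 0.6 [ 0.715 -0.079  0.105]
top tire_lever 0.6 [ 0.466 -0.092  0.006]
top valve_wrench 0.88 [ 0.497 -0.26   0.01 ]
top roller 0.62 [ 0.723 -0.338  0.022]
top roller 0.3 [ 0.687 -0.134  0.102]
top roller 0.3 [ 0.611 -0.206  0.168]
[[-0.022  0.986 -0.168  0.491]
 [-0.999 -0.027 -0.028  0.063]
 [-0.032  0.167  0.985  0.937]
 [ 0.     0.     0.     1.   ]]
1.0 [0.20439859 0.51062156 0.2186544 ] [1.89284469e-01 9.81922292e-01 4.05053493e-05 2.28361895e-07] 0.09292283150340769
```

View pics/side0.png

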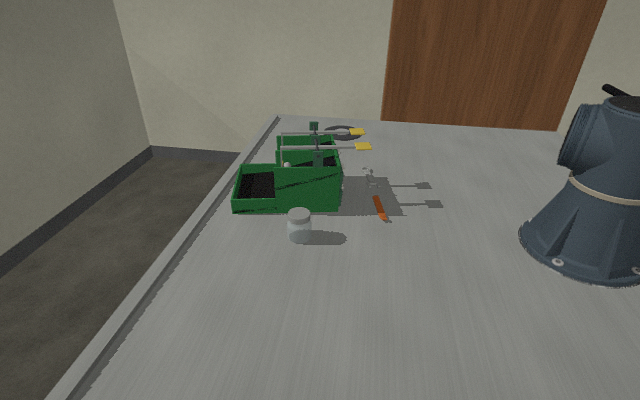

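View pics/top0.png

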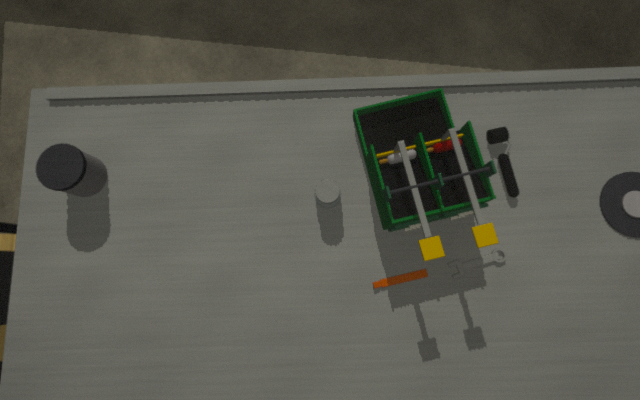

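The red cartridge is in the right lane: in the top view it is at about (445,145), with its paddle at (485,235). Silver is in the left lane at (402,157), with its paddle at (431,248). Next I refine the paddle position.

```bash
cat >> h.py <<'E'
def ray(s,uv,z):
    K=np.array([[s["fx"],0,s["cx"]],[0,s["fy"],s["cy"]],[0,0,1]]);T=np.array(s["T"])
    x,y=cv2.undistortPoints(np.array([[uv]],float),K,np.array(s["dist"],float)).ravel()
    d=T[:3,:3]@[x,-y,-1]; return T[:3,3]+d*(z-T[2,3])/d[2]
def yellow(s,z=.169):
    h=cv2.cvtColor(s["color"],cv2.COLOR_RGB2HSV); m=cv2.inRange(h,(20,150,90),(35,255,255))
    n,_,st,c=cv2.connectedComponentsWithStats(m)
    for i in range(1,n):
        if st[i,4]>25: print(st[i,4],np.round(c[i]),np.round(ray(s,c[i],z),4))
E
python3 - <<'E'
from h import *
for c in("top","side"): print(c); yellow(r.snapshot(c))
E
```

```text
top
39 [432. 141.] [ 0.7284 -0.1403  0.169 ]
48 [384. 153.] [ 0.7078 -0.0469  0.169 ]
466 [484. 235.] [ 0.5455 -0.223   0.169 ]
477 [431. 248.] [ 0.5236 -0.124   0.169 ]
side
89 [357. 131.] [ 0.5463 -0.2149  0.169 ]
103 [363. 146.] [ 0.5235 -0.1149  0.169 ]
```

```bash
python3 -m jog '{"travel":[[0,0,0.02],[0.018,-0.03,0.01],[0.018,-0.03,0],[0.018,-0.03,0],[0.018,-0.03,0],[0.018,-0.03,0],[0.018,-0.03,0],[0.018,-0.03,0],[0.018,-0.03,0],[0.018,-0.03,0]],"rotation":[[0,0,4],[0,0,4],[0,0,4],[0,0,4],[0,0,4],[0,0,4],[0,0,4],[0,0,4],[0,0,2],[0,0,0]],"fingers":[0,0,0,0,0,0,0,0,0,0]}'
```

```text
t: 1.93
ee_pos: [0.368, 0.2328, 0.2501]
ee_rot: [-0.126, 0.992, 0.001, 0.002]
wrist_force: [0.5, -0.1, 0.2]
width: 0.0306
```

```bash
python3 -m jog '{"travel":[[0.014,-0.036,0],[0.014,-0.036,0],[0.014,-0.036,0],[0.014,-0.036,0],[0.014,-0.036,0],[0.014,-0.036,0],[0.014,-0.036,0],[0.014,-0.036,0],[0.014,-0.036,0],[0.014,-0.036,0]],"rotation":[[0,0,-2],[0,0,0],[0,0,0],[0,0,0],[0,0,0],[0,0,0],[0,0,0],[0,0,0],[0,0,0],[0,0,0]],"fingers":[0,0,0,0,0,0,0,0,0,0]}'
```

```text
t: 2.77
ee_pos: [0.5119, -0.1467, 0.2523]
ee_rot: [-0.108, 0.994, 0.001, 0.005]
wrist_force: [1.1, -0.4, 0.9]
width: 0.0005
```

Remaining: (+0.034, −0.074), then down to about 15 mm above the paddle.

```bash
python3 -m jog '{"travel":[[0.012,-0.025,0],[0.012,-0.025,0],[0.008,-0.018,0],[0.002,-0.004,-0.02],[0,-0.002,-0.02],[0,0,-0.015],[0,0,-0.008],[0,0,0],[0,0,0],[0,0,0]],"rotation":[[0,0,0],[0,0,0],[0,0,0],[0,0,0],[0,0,0],[0,0,0],[0,0,0],[0,0,0],[0,0,0],[0,0,0]],"fingers":[0,0,0,0,0,0,0,0,0,0]}'
python3 - <<'E'
from h import *
s=r.snapshot("side"); yellow(s); p=r.sense()["ee_pos"]; print(p,pix(s,p))
cv2.imwrite("pics/s1.png",cv2.resize(s["color"][80:230,220:460,::-1],None,fx=3,fy=3,interpolation=cv2.INTER_CUBIC))
E
```

```text
t: 3.6
ee_pos: [0.5488, -0.2341, 0.1871]
ee_rot: [-0.104, 0.995, -0.0, 0.006]
wrist_force: [-0.4, 0.7, 0.3]
width: 0.0004
88 [357. 131.] [ 0.5461 -0.2151  0.169 ]
103 [363. 146.] [ 0.5235 -0.1149  0.169 ]
[ 0.54891456 -0.23415906  0.18739579] [356.46729781 122.38623941]
```

View pics/s1.png

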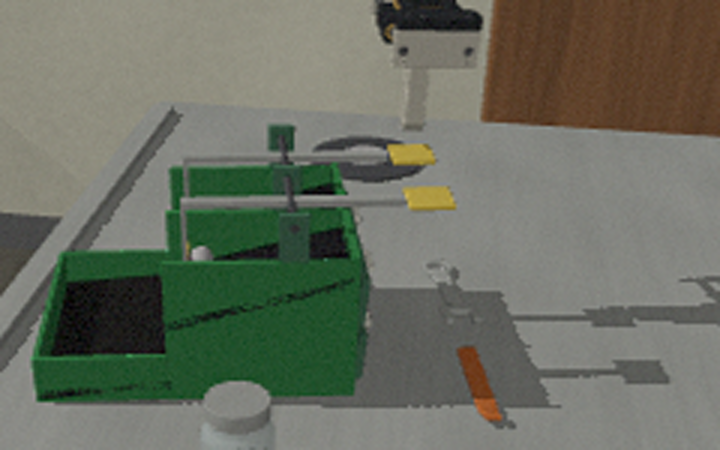

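The fingertips are at crop (412,128), just above the right paddle at crop (412,153). I'll shift +12 mm in y, then press.

```bash
python3 -m jog '{"travel":[[-0.002,0.008,0],[0,0.004,0],[0,0,0],[0,0,-0.008],[0,0,-0.006],[0,0,-0.005],[0,0,-0.005],[0,0,-0.005],[0,0,0],[0,0,0]],"rotation":[[0,0,0],[0,0,0],[0,0,0],[0,0,0],[0,0,0],[0,0,0],[0,0,0],[0,0,0],[0,0,0],[0,0,0]],"fingers":[0,0,0,0,0,0,0,0,0,0]}'
python3 - <<'E'
from h import *
s=r.snapshot("side"); yellow(s); print(r.sense()["ee_pos"])
cv2.imwrite("pics/s2.png",cv2.resize(s["color"][80:230,220:460,::-1],None,fx=3,fy=3,interpolation=cv2.INTER_CUBIC))
E
```

```text
t: 4.48
ee_pos: [0.5481, -0.2206, 0.1583]
ee_rot: [-0.104, 0.995, -0.002, 0.009]
wrist_force: [0.8, 0.3, 3.0]
width: 0.0003
61 [356. 136.] [ 0.5442 -0.1803  0.169 ]
103 [363. 146.] [ 0.5235 -0.1149  0.169 ]
[ 0.54811308 -0.22057407  0.15833844]
```

View pics/s2.png

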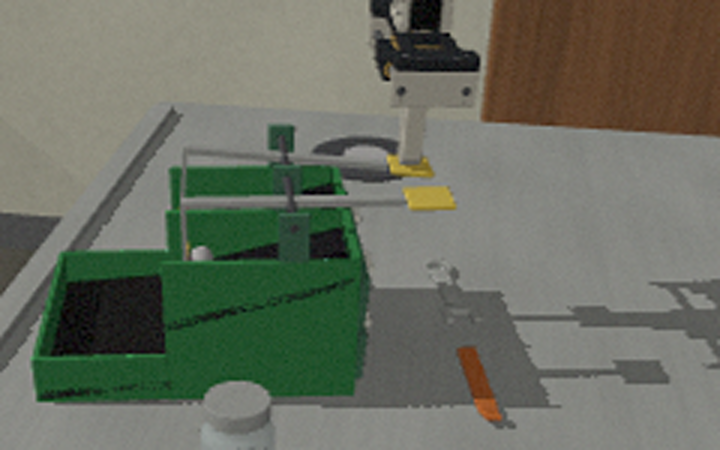

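The fingers rest on the right paddle at crop (412,165). It has started down, the contact force is 3 N, and the left lever is still level. I'll press to z≈0.136.

```bash
python3 -m jog '{"travel":[[0,0,-0.006],[0,0,-0.006],[0,0,-0.005],[0,0,-0.004],[0,0,-0.002],[0,0,0],[0,0,0],[0,0,0],[0,0,0],[0,0,0]],"rotation":[[0,0,0],[0,0,0],[0,0,0],[0,0,0],[0,0,0],[0,0,0],[0,0,0],[0,0,0],[0,0,0],[0,0,0]],"fingers":[0,0,0,0,0,0,0,0,0,0]}'
python3 - <<'E'
from h import *
s=look("top",["cartridge_red","cartridge_silver"],"pics/t3.png"); s2=look("side",["cartridge_red"],"pics/s3.png")
a=cv2.resize(s["color"][70:270,320:540,::-1],None,fx=2.4,fy=2.4);b=cv2.resize(s2["color"][80:230,220:400,::-1],None,fx=1.5,fy=1.5)
o=np.zeros((480,800,3),np.uint8);o[:480,:528]=a;o[:225,528:798]=b;cv2.imwrite("pics/c3.png",o)
E
```

```text
t: 5.37
ee_pos: [0.5496, -0.221, 0.1347]
ee_rot: [-0.104, 0.995, -0.003, 0.01]
wrist_force: [1.4, -0.2, 3.8]
width: 0.0003
top cartridge_red 0.57 [ 0.863 -0.157  0.035]
top cartridge_red 0.56 [ 0.591 -0.112  0.164]
top cartridge_red 0.32 [ 0.663 -0.196  0.161]
top cartridge_silver 0.51 [ 0.714 -0.082  0.107]
side cartridge_red 0.55 [ 0.861 -0.141  0.033]
```

View pics/c3.png

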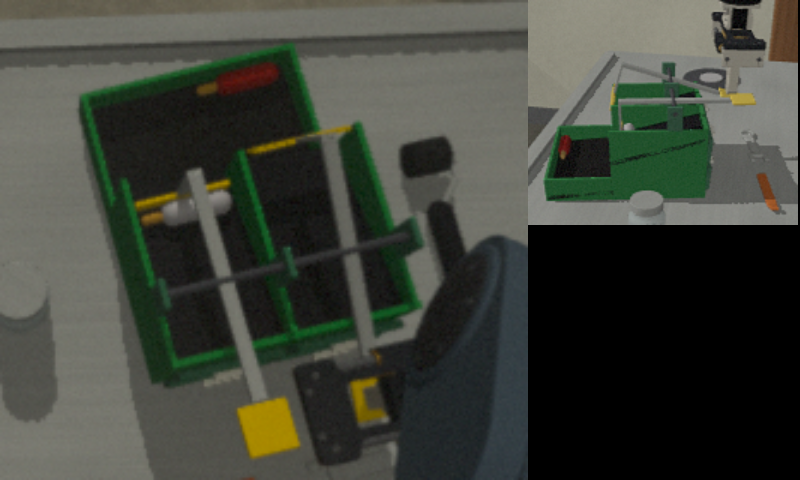

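The red cartridge is in the tray at crop (240,80). Silver is still behind its gate at (195,208). I'll lift slowly so the paddle comes back up, then retreat upward.

```bash
python3 -m jog '{"travel":[[0,0,0.006],[0,0,0.006],[0,0,0.006],[0,0,0.006],[0,0,0.008],[0,0,0.012],[0,0,0.02],[0,0,0.025],[0,0,0.025],[0,0,0.01]],"rotation":[[0,0,0],[0,0,0],[0,0,0],[0,0,0],[0,0,0],[0,0,0],[0,0,0],[0,0,0],[0,0,0],[0,0,0]],"fingers":[0,0,0,0,0,0,0,0,0,0]}' && python3 -m jog '{"travel":[[-0.02,0,0.01],[-0.02,0,0],[-0.02,0,0],[-0.02,0,0],[-0.01,0,0],[0,0,0],[0,0,0],[0,0,0],[0,0,0],[0,0,0]],"rotation":[[0,0,0],[0,0,0],[0,0,0],[0,0,0],[0,0,0],[0,0,0],[0,0,0],[0,0,0],[0,0,0],[0,0,0]],"fingers":[0,0,0,0,0,0,0,0,0,0]}'
python3 - <<'E'
from h import *
s=look("top",["cartridge_red","cartridge_silver","jar","tire_lever","valve_wrench","roller"],"pics/t4.png"); yellow(s); s2=look("side",["cartridge_red","tire_lever","valve_wrench","jar"],"pics/s4.png"); yellow(s2)
a=cv2.resize(s["color"][70:300,320:540,::-1],None,fx=2.4,fy=2.4);b=cv2.resize(s2["color"][80:230,220:400,::-1],None,fx=1.5,fy=1.5)
o=np.zeros((552,800,3),np.uint8);o[:552,:528]=a;o[:225,528:798]=b;cv2.imwrite("pics/c4.png",o)
E
```

```text
t: 6.45
ee_pos: [0.5466, -0.2201, 0.2647]
ee_rot: [-0.104, 0.995, -0.001, 0.007]
wrist_force: [-0.3, -0.3, 0.9]
width: 0.0007
t: 7.28
ee_pos: [0.4569, -0.2194, 0.2777]
ee_rot: [-0.105, 0.994, -0.002, 0.011]
wrist_force: [-1.0, -0.5, -0.6]
width: 0.0006
top cartridge_red 0.63 [ 0.859 -0.159  0.033]
top cartridge_red 0.48 [ 0.686 -0.134  0.103]
top jar 0.75 [0.652 0.064 0.075]
top tire_lever 0.75 [ 0.464 -0.09   0.013]
top valve_wrench 0.97 [ 0.5   -0.259  0.008]
top roller 0.6 [ 0.722 -0.336  0.021]
top roller 0.36 [ 0.499 -0.26   0.007]
45 [433. 141.] [ 0.7284 -0.1406  0.169 ]
27 [411. 147.] [ 0.7189 -0.0979  0.169 ]
50 [384. 153.] [ 0.7078 -0.047   0.169 ]
466 [484. 235.] [ 0.5455 -0.223   0.169 ]
476 [431. 248.] [ 0.5236 -0.1239  0.169 ]
side tire_lever 0.56 [ 0.464 -0.082  0.013]
side tire_lever 0.18 [ 0.689 -0.052  0.085]
side valve_wrench 0.54 [ 0.499 -0.245  0.011]
side jar 0.77 [0.649 0.089 0.049]
89 [357. 131.] [ 0.5463 -0.215   0.169 ]
103 [363. 146.] [ 0.5235 -0.1149  0.169 ]
```

View pics/c4.png

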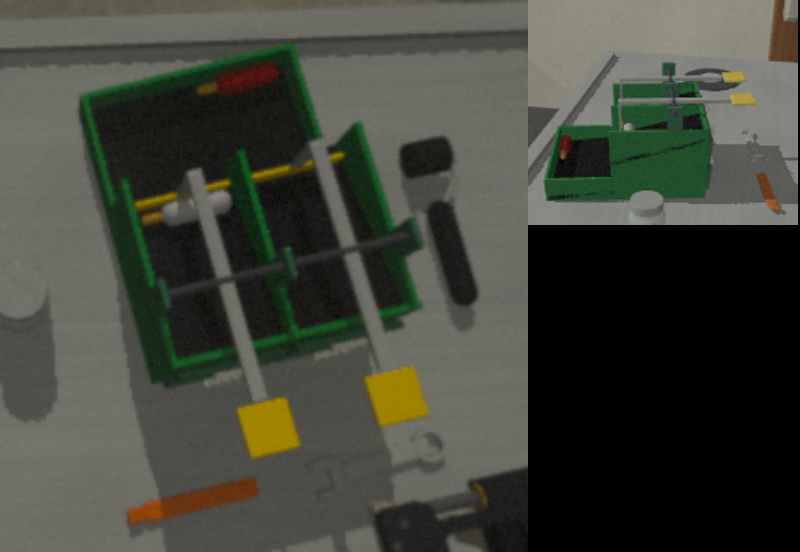

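The red cartridge is at rest in the tray at (240,80), and silver is behind its closed gate at (195,208). Both paddles are back at their first pixel positions, the tools have not moved, and the arm is clear.

```bash
python3 -c "
from bench import r
print(r.close_job())"
```

```text
the job is handed in; nothing more can be done
None
```

I pressed the right paddle, which is the red cartridge's lane, with the shut fingertips to about 34 mm down, at about 4 N. The gate lifted and the red cartridge rolled into the tray. I then let the paddle come right back up, backed the arm away, and handed the job in at about 7.4 s.

- **Cartridges:** The last pictures show red at rest in the tray at about (0.86, -0.16, 0.03). Silver is still behind its closed gate. The network did not report silver in the last top view, so that rests on the picture.
- **Paddles:** Both paddles are back within a pixel of where they were at the start, in both cameras.
- **Surroundings:** The tire lever, wrench and roller read within about 4 mm of their first positions, which is within the network's error. The jar is unchanged in the side view; the first top view did not report it.
- **Disagreement:** The network put the paddles 60–70 mm off along x, probably because it reports the whole lever. I used my own calibrated pixel measurement instead, and the contact confirmed it.

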